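Park the castored cutter caddy against the buffers of its bay by the magnetic drill

ROBOT

A 7-joint arm with a two-finger parallel gripper is mounted at the origin on the work surface. World frame = base frame: x ahead of the robot, y to its left, z up, the work surface at z = 0. Lengths are in m, angles in degrees, forces in N, time in s.
With the tool pointing down it reaches from about 0.35 to 0.775 m from the base axis. Payload 3.1 kg.
Tool frame: the origin (TCP) lies on the centre line of the jaws, within the pads' length; the fingertips stand 17 mm ahead of it and the grasp point (between the pads) lies 2 mm behind it (robot.tip_reach is the distance from the TCP to the fingertips, in m); z points along the fingers, y is the direction in which the jaws open and shut (so a half turn about z gives the same grasp; the last joint's range is limited). The gripper opens to 85 mm and grips with 20 to 120 N. Pads are 22 mm wide; open, the fingers measure 114 mm over their backs; the gripper's body (76 mm by 85 mm) begins 54 mm behind the grasp point. The pads swing forward as they close: fully open they stand 13 mm farther back than shut.
Start: joints at [71.694, 17.813, 0.802, 86.603, -0.252, 75.585, -1.558], TCP at [0.151, -0.529, 0.248] pointing down, gripper open.
Joint ranges: [-154.91, 154.91], [-16.99, 109.72], [-72.82, 74.43], [7.12, 147.25], [-82.49, 262.49], [11.32, 116.49], [-174.64, 174.64]. Speed limits (degrees/s): [159.86, 159.86, 180, 180, 180, 180, 180].

INTERFACE

Orientations are given as [roll, pitch, yaw] about the fixed x, y, z axes, in that order (R = Rz(yaw) Ry(pitch) Rx(roll)).
In Python, from station import robot, fingers, vision, workorder, recognise gives the robot as it stands. Calls block until the motion is done:
- robot.move_to(position, orientation): joint-space move of the TCP to a pose.
- robot.line_to(position, orientation=None, velocity=0.15, f_stop=None): straight line of the TCP; orientation=None keeps the orientation; velocity is the mean speed in m/s. With f_stop (N) it stops when the force on the tool has changed by that much, and returns True; else False.
- robot.move_j(angles): joint-space move.
- fingers.gripper_to(opening, force=None): opening from 0.0 (shut) to 1.0 (fully open); force is the grip in N (None keeps the last); returns when the fingers have stopped.
- robot.pause(seconds).
- robot.inverse_kinematics(position, orientation): joint angles nearest the present ones, or None.
- vision.grab_frame(name): name is "scene" or "top"; returns the picture (400x640x3 uint8, red, green, blue); there is no depth.
- vision.calibration(name): a dict with "mtx" (3x3 intrinsics, pixels), "k1" (the pictures are not rectified: a ray, as slopes to the right and down, at radius r is drawn at 1 + k1 r^2 times it, then the intrinsics apply), "extrinsics" (4x4, takes a point from world to camera coordinates). Camera axes: x right, y up, looking along -z (the intrinsics and any distortion apply to the point x, -y, -z); pixel columns grow to the right and rows downward; lengths in m; the calibration is good to about 2 mm. A picture is of the moment at which its call begins. calibration takes no time and is no camera call.
A pose or a line that the arm cannot do raises robot.PlanningError and nothing moves.
- workorder.close_job(): hands the job in, once; it reports no verdict.
Trained networks look in the newest picture that a camera, given by its name, has taken for a name from the list of things; names that differ only in an ending like _2 or _b are one class to them, and where a whole thing is asked for, a point or a joint stands for the part that bears it (a point fixed in the world has none). Each returns a list of dicts, best first, with "p" (0 to 1); they miss things now and then, are a little off and sometimes report something else, mostly with a low value. They report only what shows in the picture. A call takes as long as a camera call.
- recognise(label, camera): "rect" ([centre column, centre row, width, height] in pixels, round what is visible of it).
Readings, each from a call of its own:
- robot.current_time_s(): time.
- robot.current_joint_positions(): joint angles.
- robot.current_dq(): joint speeds.
- robot.current_joint_torque(): joint torques, N m.
- robot.current_tool_pos(): TCP position.
- robot.current_eef_rot(): TCP orientation.
- robot.current_contact_force(): force on the tool from outside, world axes, zero at the start.
- robot.current_torque(): the same for the moment, N m.
- robot.current_finger_gap(): opening from 0.0 (shut) to 1.0 (fully open).
Only numpy, scipy, OpenCV 4.12 (cv2) and the standard library are available. Lean on these libraries where they do the work, as an engineer would, in place of code of your own. Each camera call takes 0.05 s, during which the arm holds its last target.

TASK

Take the blue cutter caddy by its push handle and push it straight ahead until both front swivel castors trail straight behind, well before it reaches the stop, then steer it, wheels on the plate, squarely into the taped bay and press its nose gently against the stop until both rubber buffers give about a millimetre (some 12 N in all, never over 20 N). Then ease off and leave it parked in the bay, centred and square, castors still trailing, with the oil can upright in it and the plate, bin, bottle and loose cutter along its lane undisturbed.

Things in the scene. Friction and masses are not known exactly. Their poses are not given: they have to be found in the camera images.
- caddy: Blue sheet-steel cutter caddy, about 1 kg loaded. Origin: on the plate at wheel-contact height, mid-caddy; +x forwards (nose), y left, z up. Tray x = -120 to +130, y = -65 to +65 mm, floor 44 and rim 90 mm up. Two rear 30 mm wheels are fixed, axle at x = -95: they roll only along x. 235 mm wide at most over the wheels. Cutters in its block, up to 107 mm high, are fixed.
- nose (a point): Middle of the outside of the caddy's plain front wall: 130 mm ahead of the caddy's origin and 70 mm above the plate; axes as the caddy's.
- grip (a point): Middle of the black hand grip of the hoop push handle at the caddy's back: caddy x = -130, y = 0, z = 135 mm; axes as the caddy's. The grip is 18 mm thick (along x), 84 mm wide (y), 24 mm tall, clear above and on both sides; take it from above, closing along x.
- castor_l (a joint): Swivel angle (rad, anticlockwise from above) of the left front castor: pivot at caddy x = +85, y = +85 mm, 30 mm wheel, 16 mm trail. 0 or 6.28 = wheel trails straight behind its pivot, 3.14 = wheel ahead of it. Starts between 0.9 and 5.4; comes round by itself as the caddy is pushed forwards some 60 to 100 mm.
- castor_r (a joint): The same for the right front castor, pivot at caddy x = +85, y = -85 mm.
- oil_can: Red and green spray can, 53 mm across and 130 mm tall, standing loose in the front left cell of the caddy's tray, its top 177 mm above the plate. Origin at the centre of its base, z along its axis.
- dock: Parking bay, fixed: dark angle-iron stop 240 mm wide, 100 mm tall, held by two red magnet blocks, with a yellow taped outline before it. Origin: on the plate, middle of the angle's front face; +x = the way a caddy drives in, the bay lies at -x. Two rubber buffers face the caddy, screwed out equally by an unmeasured amount: their faces are somewhere from x = -24 to -44 mm.
- buffer_l (a joint): How far the left rubber buffer (25 mm across, at dock y = +45 mm, 70 mm up) is pressed in, m: 0 = free, full travel 0.008. About 5 N per mm, more while it is squeezed quickly.
- buffer_r (a joint): The same for the right buffer, at dock y = -45 mm.
- splice_plate: Grey steel plate 110 x 170 x 10 mm with four holes, lying on the far side. Bystander; origin under its centre.
- core_bin: Yellow open bin 100 x 140 x 55 mm on the far side. Bystander; origin under its centre.
- coolant: Green coolant bottle, 66 mm across, 170 mm tall, standing beyond the bay. Bystander; origin at the centre of its base.
- loose_cutter: Brass-coloured annular cutter, 32 mm across, 62 mm tall, standing beyond the caddy's lane. Bystander; origin at the centre of its base.

How it is judged (in metres and radians):
On the way, in this order (a step that is already met when the one before it is completed fails the run):
1. both swivel castors trail straight (within 0.3 rad) while the nose is still more than 100 mm short of the angle-iron stop ((value of joint castor_l between -0.3 and 0.3 rad or value of joint castor_l between 5.9832 and 6.5832 rad) and (value of joint castor_r between -0.3 and 0.3 rad or value of joint castor_r between 5.9832 and 6.5832 rad) and x of nose in the frame of dock below -0.1 m), for 0.1 s.
2. the caddy's nose presses in both rubber buffers at once, each by more than 0.8 mm, with more than 8 N in all (value of joint each of buffer_l, buffer_r above 0.0008 m and contact force between caddy and dock above 8 N), for 0.2 s.
At the end, for the whole second after the job is handed in: The caddy stands still and released on its wheels in the bay: its nose 18 to 60 mm before the angle iron (at or just off the buffers), within 15 mm of the bay's centre line, square within 0.09 rad (5 degrees), both castors trailing within 0.45 rad, the oil can upright in it (x of nose in the frame of dock between -0.06 and -0.018 m and y of nose in the frame of dock between -0.015 and 0.015 m and angle between the x axis of caddy and the x axis of dock, either way round below 0.09 rad and (value of joint castor_l between -0.45 and 0.45 rad or value of joint castor_l between 5.8332 and 6.7332 rad) and (value of joint castor_r between -0.45 and 0.45 rad or value of joint castor_r between 5.8332 and 6.7332 rad) and linear speed of caddy below 0.01 m/s and height (world z) of caddy below 0.006 m and angle between oil_can's own z axis and vertical below 0.2 rad); the robot touches nothing.
It fails at once if the caddy rams or bears on the stop with more than 20 N (contact force between caddy and dock above 20 N).
It fails at once if the caddy is lifted off the plate or tipped (height (world z) of caddy above 0.012 m or angle between caddy's own z axis and vertical above 0.12 rad).
It fails at once if the oil can is tipped over (angle between oil_can's own z axis and vertical above 0.5 rad).
It fails at once if the robot pushes against the stop itself (contact force between any of the fingers, the arm and dock above 2 N).
It fails at once if a bystander (splice plate, core bin, coolant bottle, loose cutter) is moved more than 20 mm (distance of any of splice_plate, core_bin, coolant, loose_cutter from where it was at the start of the episode above 0.02 m).
It also fails if it takes over 61 s, if anything falls off the work surface, if the arm or the gripper's body presses on something with over 40 N, if the wrist force passes 120 N, or if a joint passes its speed limit or range.

## Working session

There is one attempt and no reset: what is moved stays moved. The work goes in short steps, each a Python script; the robot and the scene stay as the last script left them, time stands still between calls to the robot, and variables do not carry over. Pictures are saved under pics/ and viewed, and the job is handed in when it is done.

```bash
ls; mkdir -p pics
python3 - <<'E'
from station import robot, fingers, vision, workorder, recognise
import cv2
for n in ("scene","top"):
    im=vision.grab_frame(n); cv2.imwrite(f"pics/{n}0.png",im[:,:,::-1])
    c=vision.calibration(n); print(n,c)
    for l in ("caddy","grip","nose","dock","castor_l","buffer_l","oil_can","splice_plate","core_bin","coolant","loose_cutter"):
        print(l,[( [round(v) for v in d["rect"]],round(d["p"],2)) for d in recognise(l,n)][:3])
print(robot.current_time_s(),robot.current_tool_pos(),robot.current_eef_rot(),robot.tip_reach)
E
```

```text
pics
scene {'mtx': array([[364.58371693,   0.        , 318.57038636],
       [  0.        , 364.58371693, 198.77736676],
       [  0.        ,   0.        ,   1.        ]]), 'k1': 0.010372043199701607, 'extrinsics': array([[ 1.04294121e-01,  9.94546373e-01, -4.98809251e-04,
        -7.36551082e-02],
       [-5.66658397e-01,  5.98353693e-02,  8.21777336e-01,
         2.37787115e-01],
       [ 8.17325515e-01, -8.54238905e-02,  5.69808530e-01,
        -1.47492714e+00],
       [ 0.00000000e+00,  0.00000000e+00,  0.00000000e+00,
         1.00000000e+00]])}
caddy [([228, 202, 104, 73], 0.85)]
grip [([230, 206, 108, 72], 0.7)]
nose [([227, 205, 109, 76], 0.97)]
dock [([392, 208, 155, 97], 0.82), ([327, 288, 77, 42], 0.73), ([268, 173, 24, 42], 0.42)]
castor_l [([266, 234, 4, 17], 0.45)]
buffer_l [([432, 193, 7, 6], 0.57), ([416, 179, 10, 10], 0.46)]
oil_can [([267, 172, 21, 41], 0.97)]
splice_plate [([325, 285, 75, 40], 0.91)]
core_bin [([233, 285, 79, 59], 0.94)]
coolant [([437, 246, 34, 72], 0.83)]
loose_cutter [([375, 259, 14, 28], 0.72)]
top {'mtx': array([[482.35504016,   0.        , 3
[... 270 characters left out ...]
.6139671 ],
       [-0.13412968,  0.01323353,  0.99087542, -1.35458401],
       [ 0.        ,  0.        ,  0.        ,  1.        ]])}
caddy [([398, 244, 105, 72], 0.77), ([314, 150, 61, 42], 0.29)]
grip [([398, 242, 103, 74], 0.67)]
nose [([401, 241, 104, 71], 0.76)]
dock [([240, 243, 146, 113], 0.59)]
castor_l []
buffer_l [([203, 260, 4, 16], 0.51), ([199, 228, 2, 8], 0.37)]
oil_can [([367, 251, 27, 21], 0.59)]
splice_plate [([314, 149, 58, 43], 0.63)]
core_bin [([384, 148, 58, 49], 0.94)]
coolant [([226, 153, 29, 29], 0.62)]
loose_cutter [([270, 164, 11, 12], 0.46), ([400, 244, 104, 72], 0.29)]
1.2 [ 0.1508897  -0.52894151  0.24833055] [1.79993067e+02 5.58495707e-04 1.59233893e+01] 0.017
```

Run:
```python
import cv2
a=cv2.imread("pics/top0.png")[110:310,160:480]; cv2.imwrite("pics/top0z.png",cv2.resize(a,(800,500),interpolation=cv2.INTER_CUBIC))
a=cv2.imread("pics/scene0.png")[120:330,160:480]; cv2.imwrite("pics/scene0z.png",cv2.resize(a,(800,525),interpolation=cv2.INTER_CUBIC))
```

```text
(no output)
```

View pics/top0z.png

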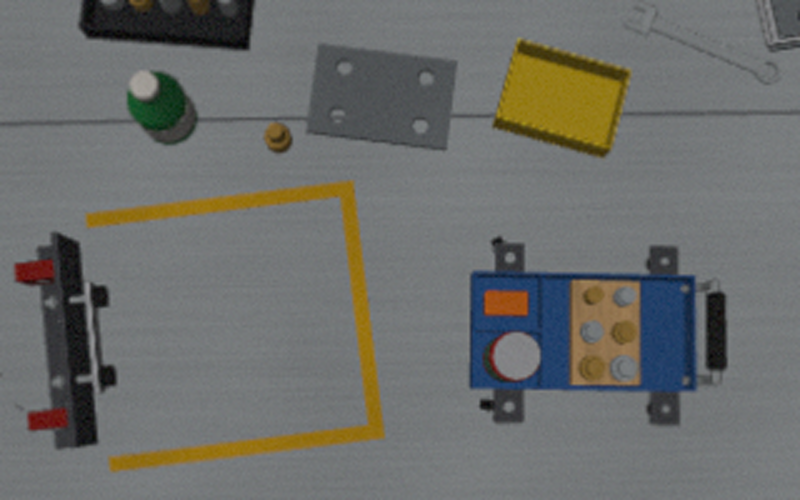

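View pics/scene0z.png

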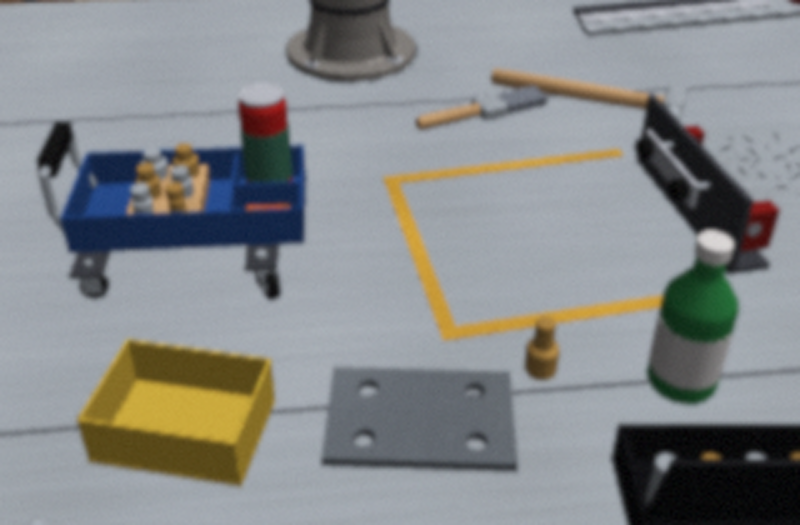

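```bash
cat > h.py <<'E'
import numpy as np, cv2
from station import robot, fingers, vision, workorder, recognise
def unproj(name,px,z):
    c=vision.calibration(name); K=c["mtx"];E=c["extrinsics"]
    px=np.atleast_2d(np.asarray(px,float)); q=(px-[K[0,2],K[1,2]])/[K[0,0],K[1,1]]
    s=q.copy()
    for _ in range(20): s=q/(1+c["k1"]*(s**2).sum(1,keepdims=True))
    d=np.c_[s[:,0],-s[:,1],-np.ones(len(s))]@E[:3,:3]
    o=-E[:3,:3].T@E[:3,3]
    return (o+d*((z-o[2])/d[:,2])[:,None])[:,:2]
def proj(name,P):
    c=vision.calibration(name);K=c["mtx"];E=c["extrinsics"]
    P=np.atleast_2d(P)@E[:3,:3].T+E[:3,3]; s=np.c_[P[:,0],-P[:,1]]/-P[:,2:]
    s=s*(1+c["k1"]*(s**2).sum(1,keepdims=True))
    return s*[K[0,0],K[1,1]]+[K[0,2],K[1,2]]
Z=lambda l:np.array(l,float)/2.5+[160,110]
E
python3 - <<'E'
from h import *
f=lambda l,z:print(np.round(unproj("top",Z(l),z),4).tolist())
print("rim (FR FL.. )");f([[471,272],[693,274],[694,389],[471,388]],.09)
print("grip top");f([[708,293],[725,293],[723,369],[708,369]],.147)
print("tape centre lines")
f([[88,220],[352,188]],0);f([[112,464],[380,432]],0);f([[349,188],[376,432]],0)
print("dock top front edge");f([[80,243],[98,443]],.1); print("bottomfront");f([[80,243],[98,443]],.0)
print("buffers");f([[99,296],[107,376]],.07); f([[107,296],[116,376]],.07)
im=cv2.imread("pics/top0.png");hsv=cv2.cvtColor(im,cv2.COLOR_BGR2HSV)
m=cv2.inRange(hsv,(100,120,40),(125,255,255));m[:200]=0
pts=np.argwhere(m>0)[:,::-1].astype(float); print(len(pts))
W=unproj("top",pts,.09);r=cv2.minAreaRect(np.float32(W*1000));print("blue",r)
m=cv2.inRange(hsv,(15,120,60),(32,255,255));
m2=np.zeros_like(m);m2[180:300,190:318]=m[180:300,190:318]
pts=np.argwhere(m2>0)[:,::-1].astype(float);W=unproj("top",pts,0)*1000
r=cv2.minAreaRect(np.float32(W));print("tape",r,cv2.boxPoints(r))
E
```

```text
rim (FR FL.. )
[[0.5551, -0.0825], [0.5485, -0.3317], [0.4206, -0.3269], [0.427, -0.0794]]
grip top
[[0.5225, -0.3323], [0.5222, -0.3508], [0.4412, -0.3446], [0.4416, -0.3284]]
tape centre lines
[[0.6336, 0.3679], [0.6671, 0.0511]]
[[0.3451, 0.3359], [0.3778, 0.0221]]
[[0.6672, 0.0547], [0.3779, 0.0268]]
dock top front edge
[[0.5934, 0.3514], [0.3736, 0.3287]]
bottomfront
[[0.606, 0.377], [0.3696, 0.3526]]
buffers
[[0.5366, 0.3365], [0.4466, 0.3264]]
[[0.5365, 0.3273], [0.4465, 0.3162]]
3344
blue ((470.295654296875, -8.77764892578125), (154.12149047851562, 1471.851806640625), 5.209022045135498)
tape ((507.6634521484375, 194.6549072265625), (307.3056640625, 321.5161437988281), 6.195329666137695) [[337.55923  337.89215 ]
 [372.25674   18.253754]
 [677.7677    51.417664]
 [643.0702   371.05606 ]]
```

```bash
cat >> h.py <<'E'
def frame(p,th): # local->world
    c,s=np.cos(th),np.sin(th)
    return lambda L:np.c_[np.asarray(L,float)[:,:2]@np.array([[c,s],[-s,c]])+p, np.asarray(L,float)[:,2]]
def poly(im,name,P,col,sc,off,closed=True):
    q=((proj(name,P)-off)*sc); cv2.polylines(im,[np.int32(np.round(q*8))],closed,col,1,cv2.LINE_AA,3)
def overlay(tag,caddy,dock,bface=None,offs=((160,110),(160,120))):
    ims=[]
    for name,off in zip(("top","scene"),offs):
        im=cv2.imread(f"pics/{name}{tag}.png")[off[1]:off[1]+210,off[0]:off[0]+320]
        im=cv2.resize(im,None,fx=2.5,fy=2.5,interpolation=cv2.INTER_CUBIC)
        if caddy is not None:
            F=frame(*caddy); t=.0
            poly(im,name,F([[-.12,-.065,.09],[.13,-.065,.09],[.13,.065,.09],[-.12,.065,.09]]),(0,255,255),2.5,off)
            poly(im,name,F([[-.139,-.042,.147],[-.121,-.042,.147],[-.121,.042,.147],[-.139,.042,.147]]),(0,255,0),2.5,off)
        if dock is not None:
            F=frame(*dock)
            poly(im,name,F([[0,-.12,.1],[0,.12,.1],[0,.12,0],[0,-.12,0]]),(255,0,255),2.5,off)
            poly(im,name,F([[0,0,0],[-.33,0,0]]),(255,0,255),2.5,off,False)
            a=np.linspace(0,6.28,24)
            for y in (-.045,.045):
                poly(im,name,F(np.c_[0*a+(bface or -.024),y+.0125*np.cos(a),.07+.0125*np.sin(a)]),(255,255,0),2.5,off)
        cv2.imwrite(f"pics/{name}{tag}o.png",im)
E
python3 - <<'E'
from h import *
th=np.radians(88.5);d=np.radians(96)
nose=np.array([.491,-.081]);o=nose-.13*np.array([np.cos(th),np.sin(th)])
overlay("0",(o,th),(np.array([.4895,.347]),d),-.026)
E
```

```text
(no output)
```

View pics/top0o.png

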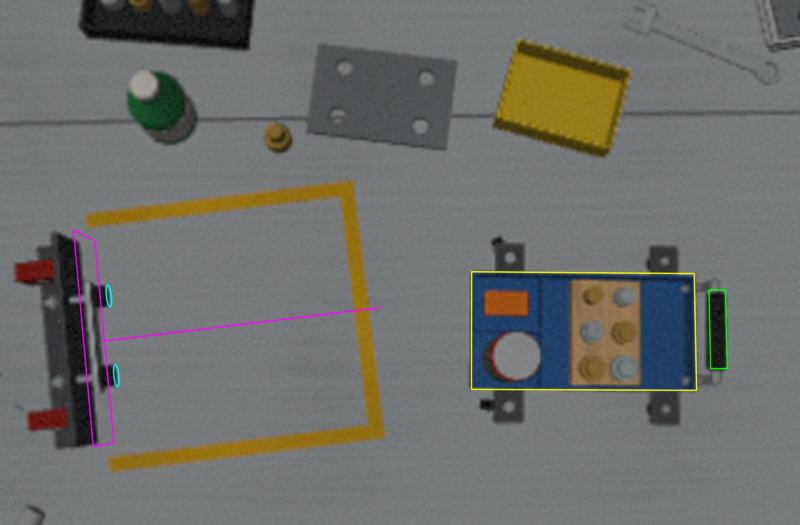

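View pics/scene0o.png

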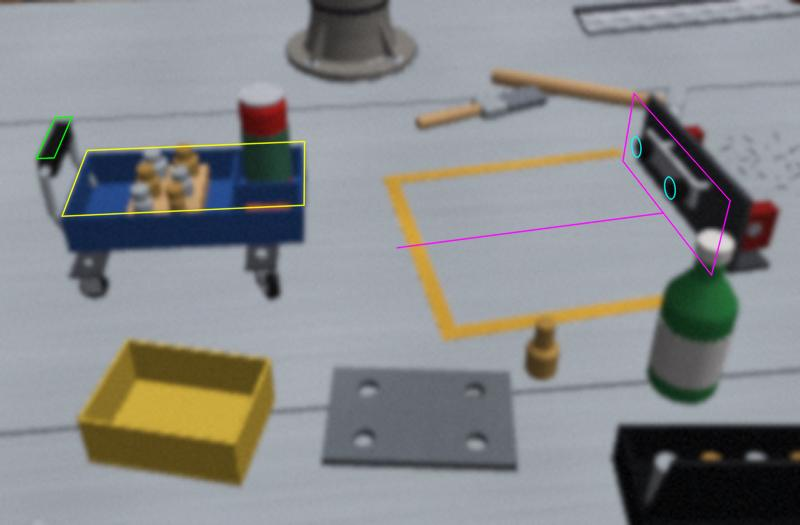

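Run:
```python
from h import *
th=np.radians(88.5);d=np.radians(96)
nose=np.array([.491,-.081]);o=nose-.13*np.array([np.cos(th),np.sin(th)])
overlay("0",(o,th),(np.array([.488,.365]),d),-.041)
a=cv2.imread("pics/top0o.png")[190:500,0:400];b=cv2.imread("pics/scene0o.png")[50:360,400:800]
cv2.imwrite("pics/cmp0.png",np.hstack([a,b]))
# bystanders
for n,px in dict(cutter=(277,137),platecorners=(307,132),plate2=(446,149),bin=(606,155),bin2=(495,126)).items(): print(n,unproj("top",Z([px]),0))
```

```text
cutter [[0.73091368 0.14072167]]
platecorners [[0.73645911 0.10452376]]
plate2 [[ 0.71293098 -0.06258285]]
bin [[ 0.70277872 -0.25589185]]
bin2 [[ 0.74036298 -0.1225018 ]]
```

View pics/cmp0.png

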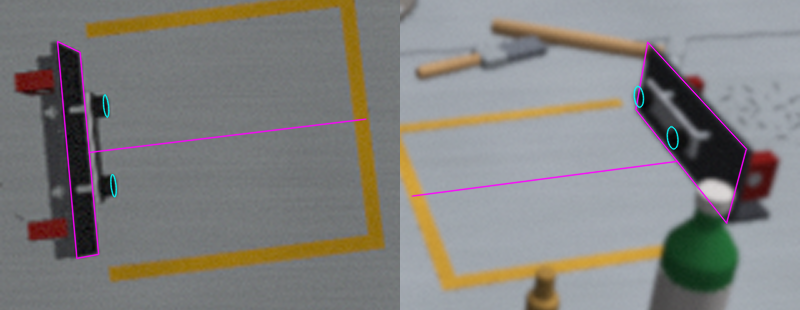

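```bash
cat >> h.py <<'E'
TH0=np.radians(88.5); NOSE0=np.array([.491,-.081]); DOCK=np.array([.488,.365]); DTH=np.radians(96)
u=lambda t:np.array([np.cos(t),np.sin(t)])
def tool(axle,th,z): # rear axle pose -> TCP pose
    p=axle-.035*u(th); return [p[0],p[1],z],[180,0,np.degrees(th)-90]
def st(): print("t",round(robot.current_time_s(),2),"tcp",np.round(robot.current_tool_pos(),4),"rot",np.round(robot.current_eef_rot(),2),"F",np.round(robot.current_contact_force(),2),"M",np.round(robot.current_torque(),2),"gap",round(robot.current_finger_gap(),3))
def shots(tag):
    for n in ("top","scene"): cv2.imwrite(f"pics/{n}{tag}.png",vision.grab_frame(n)[:,:,::-1])
E
python3 - <<'E'
from h import *
ax0=NOSE0-.225*u(TH0)
p,r=tool(ax0,TH0,.23)
fingers.gripper_to(.6); 
robot.move_to(p,r); st()
p[2]=.134
print(robot.line_to(p,r,velocity=.06,f_stop=6)); st()
shots("1")
E
python3 - <<'E'
from h import *
overlay("1",None,None)
a=cv2.imread("pics/top1o.png")[200:500,400:800];b=cv2.imread("pics/scene1o.png")[0:300,0:400]
cv2.imwrite("pics/cmp1.png",np.hstack([a,b]))
E
```

```text
t 3.06 tcp [ 0.4829 -0.3427  0.23  ] rot [ 1.7992e+02  5.0000e-02 -1.6500e+00] F [ 0.22 -0.46  0.12] M [-0.    0.   -0.06] gap 0.601
False
t 4.81 tcp [ 0.4845 -0.3411  0.1344] rot [ 1.7997e+02 -5.0000e-02 -1.5000e+00] F [-0.33 -1.1  -0.18] M [ 0.01 -0.01 -0.05] gap 0.601
```

View pics/cmp1.png

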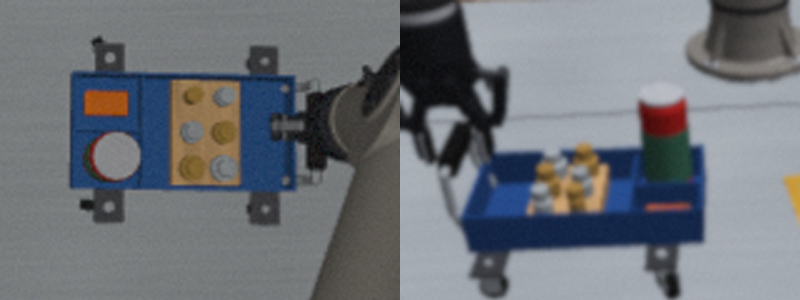

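```bash
python3 - <<'E'
from h import *
fingers.gripper_to(0.0,60); st()
p=robot.current_tool_pos(); r=[180,0,np.degrees(TH0)-90]
g=np.array(p[:2])+0*u(TH0)
for s in (.03,.065,.1):
    q=g+s*u(TH0); robot.line_to([q[0],q[1],p[2]],r,velocity=.06); st()
shots("2")
E
python3 - <<'E'
from h import *
n=NOSE0+.1*u(TH0)
overlay("2",(n-.13*u(TH0),TH0),(DOCK,DTH),-.041)
a=cv2.imread("pics/top2o.png")[200:500,300:700];b=cv2.imread("pics/scene2o.png")[30:330,100:500]
cv2.imwrite("pics/cmp2.png",np.hstack([a,b]))
E
```

```text
t 5.3 tcp [ 0.4844 -0.3411  0.1343] rot [ 1.7997e+02 -4.0000e-02 -1.5000e+00] F [1.35 0.43 1.17] M [-0.1  -0.09 -0.01] gap 0.196
t 5.95 tcp [ 0.4855 -0.31    0.1343] rot [-179.95    0.     -1.43] F [0.58 0.7  1.02] M [ 0.05 -0.13 -0.07] gap 0.201
t 6.68 tcp [ 0.4861 -0.2754  0.1343] rot [-1.7996e+02  2.0000e-02 -1.4600e+00] F [0.74 0.73 0.92] M [ 0.04 -0.05  0.02] gap 0.2
t 7.42 tcp [ 0.4871 -0.2404  0.1343] rot [-1.7996e+02  1.0000e-02 -1.4500e+00] F [0.49 0.76 0.98] M [ 0.07 -0.08  0.07] gap 0.199
```

View pics/cmp2.png

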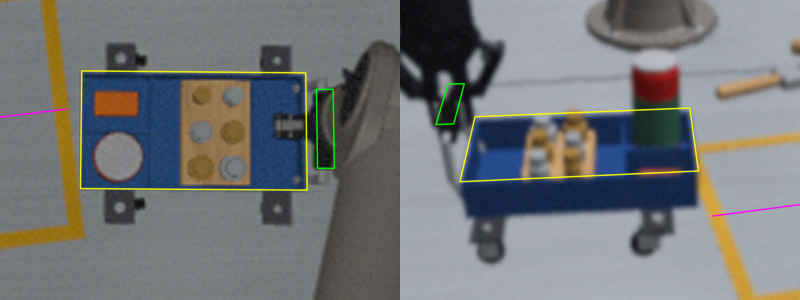

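```bash
cat > plan.py <<'E'
from h import *
from scipy.interpolate import CubicHermiteSpline
AXF=DOCK-.041*u(DTH)-.225*u(DTH)
def plan(a0,th0,n=11):
    a1=AXF-.05*u(DTH)
    sp=CubicHermiteSpline([a0[1],a1[1]],[a0[0],a1[0]],[1/np.tan(th0),1/np.tan(DTH)])
    ys=np.linspace(a0[1],a1[1],n+1)[1:]
    return [(np.array([sp(y),y]),np.arctan2(1,sp(y,1))) for y in ys], a1
E
python3 - <<'E'
from plan import *
p=np.array(robot.current_tool_pos()); th=np.radians(88.55); a=p[:2]+(.035+.015)*u(th)
W,a1=plan(a,th)
for x,t in W:
    print(np.round(x,3),round(np.degrees(t),1),"castorR",np.round(frame(x,t)([[.18,-.117,0]])[0,:2],3),"cL/noseL",np.round(frame(x,t)([[.225,.065,0]])[0,:2],3))
E
```

```text
[ 0.49  -0.169] 84.3 castorR [ 0.624 -0.002] cL/noseL [0.448 0.061]
[ 0.493 -0.147] 81.0 castorR [0.636 0.012] cL/noseL [0.464 0.085]
[ 0.497 -0.125] 78.8 castorR [0.646 0.029] cL/noseL [0.477 0.108]
[ 0.501 -0.103] 77.5 castorR [0.654 0.047] cL/noseL [0.486 0.131]
[ 0.506 -0.081] 77.2 castorR [0.66  0.069] cL/noseL [0.492 0.153]
[ 0.511 -0.059] 77.9 castorR [0.663 0.092] cL/noseL [0.495 0.174]
[ 0.515 -0.037] 79.5 castorR [0.663 0.118] cL/noseL [0.493 0.196]
[ 0.519 -0.015] 82.1 castorR [0.66  0.147] cL/noseL [0.486 0.217]
[0.521 0.007] 85.7 castorR [0.652 0.178] cL/noseL [0.473 0.236]
[0.522 0.029] 90.4 castorR [0.638 0.209] cL/noseL [0.456 0.253]
[0.521 0.051] 96.0 castorR [0.619 0.242] cL/noseL [0.433 0.268]
```

```bash
python3 - <<'E'
from plan import *
p=np.array(robot.current_tool_pos()); z=p[2]; th=np.radians(88.55); a=p[:2]+(.035+.015)*u(th)
q,r=tool(a,th,z); robot.line_to(q,r,velocity=.05)
W,a1=plan(a,th)
for i,(x,t) in enumerate(W):
    q,r=tool(x,t,z); robot.line_to(q,r,velocity=.05)
    if i%2==0: st()
q,r=tool(a1+.035*u(DTH),DTH,z); print(robot.line_to(q,r,velocity=.05,f_stop=8)); st()
shots("3")
E
python3 - <<'E'
from plan import *
t=np.radians(robot.current_eef_rot()[2]+90);c=np.array(robot.current_tool_pos()[:2])+.13*u(t)
overlay("3",(c,t),(DOCK,DTH),-.041)
a=cv2.imread("pics/top3o.png")[200:525,0:400];b=cv2.imread("pics/scene3o.png")[0:325,380:780]
cv2.imwrite("pics/cmp3.png",np.hstack([a,b]))
E
```

```text
t 8.56 tcp [ 0.4863 -0.2038  0.1343] rot [-179.98    0.     -5.7 ] F [-0.07  0.77  1.49] M [ 0.08 -0.03  0.05] gap 0.199
t 9.75 tcp [ 0.4899 -0.1591  0.1343] rot [-1.7998e+02 -1.0000e-02 -1.1180e+01] F [0.01 0.42 0.15] M [ 0.05 -0.1  -0.02] gap 0.199
t 10.95 tcp [ 0.4988 -0.1144  0.1343] rot [-1.7996e+02 -3.0000e-02 -1.2690e+01] F [ 1.71  0.84 -0.3 ] M [-0.09 -0.36 -0.05] gap 0.204
t 12.15 tcp [ 0.5093 -0.0706  0.1343] rot [-1.7996e+02 -1.0000e-02 -1.0420e+01] F [2.22 0.76 0.28] M [-0.04 -0.51 -0.13] gap 0.199
t 13.34 tcp [ 0.5188 -0.0271  0.1343] rot [-1.7995e+02  1.0000e-02 -4.1900e+00] F [1.73 1.13 1.36] M [ 0.11 -0.31 -0.08] gap 0.199
t 14.53 tcp [0.5246 0.017  0.1343] rot [-1.7995e+02  1.0000e-02  6.0900e+00] F [0.86 0.39 2.05] M [ 0.15 -0.22 -0.04] gap 0.201
False
t 15.38 tcp [0.521  0.0514 0.1343] rot [-179.96   -0.      6.02] F [2.22 0.5  1.53] M [ 0.14 -0.24  0.03] gap 0.203
```

View pics/cmp3.png

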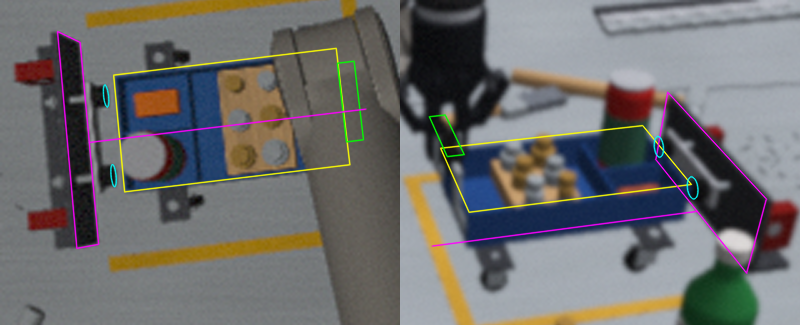

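Run:
```python
from h import *
a=cv2.imread("pics/top3.png")[190:310,170:320]
cv2.imwrite("pics/z3.png",cv2.resize(a,None,fx=5,fy=5,interpolation=cv2.INTER_CUBIC))
```

```text
(no output)
```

View pics/z3.png

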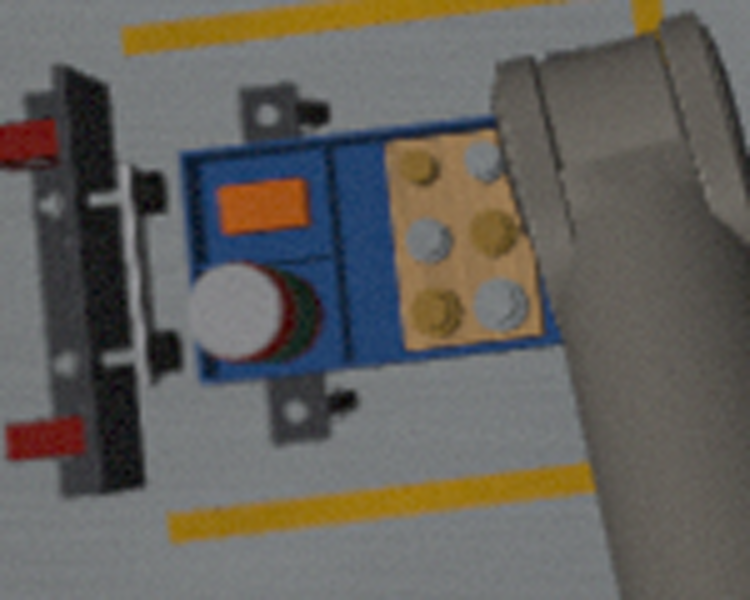

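Run:
```python
from h import *
z=lambda l:np.array(l,float)/5+[170,190]-.4
P=unproj("top",z([[182,153],[495,118],[200,382],[560,344]]),.09);print(P.round(4))
h=lambda a,b:np.degrees(np.arctan2(a[1]-b[1],a[0]-b[0]))
print(h(P[0],P[1]),h(P[2],P[3]),h(P[0],P[2])+90, "len",np.hypot(*(P[0]-P[2])))
n=(P[0]+P[2])/2
c,s=np.cos(DTH),np.sin(DTH); d=n-DOCK
print("nose in dock",d@[c,s],d@[-s,c]); print("cmd nose",np.array(robot.current_tool_pos()[:2])+.26*u(DTH))
B=unproj("top",z([[165,192],[182,352]]),.07);print("buf",[(b-DOCK)@[c,s] for b in B],[(b-DOCK)@[-s,c] for b in B])
```

```text
[[0.5576 0.314 ]
 [0.5745 0.1392]
 [0.4308 0.3027]
 [0.4488 0.104 ]]
95.50812036790448 95.18514320795414 95.08509909314428 len 0.12733007326650425
nose in dock -0.05698506005655849 -0.00022960816968199853
cmd nose [0.49387695 0.309389  ]
buf [np.float64(-0.042054971386610615), np.float64(-0.04317754376744823)] [np.float64(-0.04545442387581225), np.float64(0.045108039796937116)]
```

Run:
```python
from h import *
p=np.array(robot.current_tool_pos()); z=p[2]
T=DTH+np.radians(.5); n=u(DTH); r=[180,0,np.degrees(T)-90]
def F(k=6):
    v=[]
    for _ in range(k): v.append(-np.dot(robot.current_contact_force()[:2],n)); robot.pause(.03)
    return np.mean(v)
# grip lateral so that nose ends at y=0 with heading ~96
q=p[:2]+.009*n; robot.line_to([q[0],q[1],z],r,velocity=.03)
robot.pause(.2); b=F(); st(); print("base",b)
s=.009; hit=False
while s<.03:
    s+=.0006; q=p[:2]+s*n
    robot.line_to([q[0],q[1],z],r,velocity=.012)
    f=F(3)-b
    print(round(s*1e3,1),round(f,2),round(float(np.dot(np.array(robot.current_tool_pos()[:2])-p[:2],n))*1e3,2),round(robot.current_torque()[2],2))
    if f>11.3: break
robot.pause(.3); print("hold",F(6)-b); st(); shots("4")
```

```text
t 16.32 tcp [0.5202 0.0598 0.1343] rot [-1.7999e+02 -1.0000e-02  6.4900e+00] F [ 1.78  1.14 -0.76] M [ 0.12 -0.47 -0.05] gap 0.2
base -0.6319739492511393
9.6 1.82 9.13 -0.1
10.2 1.52 10.07 -0.05
10.8 1.32 10.9 -0.06
11.4 1.06 11.51 -0.06
12.0 1.33 12.08 -0.06
12.6 0.92 12.67 0.01
13.2 0.92 13.26 -0.04
13.8 1.52 13.9 -0.01
14.4 1.74 14.48 -0.01
15.0 1.73 14.65 -0.09
15.6 4.04 14.84 -0.03
16.2 5.5 15.07 0.01
16.8 6.6 15.17 0.08
17.4 7.31 15.29 0.05
18.0 7.77 15.39 0.04
18.6 8.32 15.46 0.1
19.2 9.57 15.58 0.19
19.8 10.21 15.65 0.14
20.4 10.98 15.81 0.18
21.0 11.43 15.89 0.14
hold 11.513013447759779
t 23.82 tcp [0.5192 0.0666 0.1344] rot [1.7964e+02 6.0000e-02 6.3000e+00] F [  2.25 -10.78   4.78] M [-1.79 -0.37  0.19] gap 0.201
```

Run:
```python
from h import *
b=-.63
p0=np.array([0.521,0.0514]); n=u(DTH); z=.1343
def F(k=6):
    v=[];m=[]
    for _ in range(k): v.append(-np.dot(robot.current_contact_force()[:2],n)); m.append(robot.current_torque()[2]); robot.pause(.03)
    return np.mean(v)-b,np.mean(m)
s=.021; yaw=6.5
def go():
    q=p0+s*n; robot.line_to([q[0],q[1],z],[180,0,yaw],velocity=.012)
    f,m=F(4); print(round(s*1e3,1),yaw,"F",round(f,2),"Mz",round(m,2),"rot",round(robot.current_eef_rot()[2],2)); return f,m
f,m=go()
for i in range(5):
    if m<.02 or f>14.5: break
    yaw=round(yaw+.25,2); f,m=go()
while f<14 and s<.027:
    s+=.0005; f,m=go()
robot.pause(.6); print(F()); st(); shots("5")
```

```text
21.0 6.5 F 12.0 Mz 0.19 rot 6.28
21.0 6.75 F 12.3 Mz -0.03 rot 6.48
21.5 6.75 F 12.68 Mz -0.03 rot 6.46
22.0 6.75 F 12.78 Mz 0.04 rot 6.45
22.5 6.75 F 13.48 Mz 0.01 rot 6.43
23.0 6.75 F 13.95 Mz 0.06 rot 6.42
23.5 6.75 F 14.9 Mz 0.04 rot 6.4
(np.float64(14.991598160344356), np.float64(0.04295653446138961))
t 27.41 tcp [0.5191 0.0672 0.1344] rot [1.7947e+02 8.0000e-02 6.4100e+00] F [  2.21 -13.86   4.45] M [-2.32 -0.37  0.06] gap 0.202
```

```bash
python3 - <<'E'
from h import *
p0=np.array([0.521,0.0514]); n=u(DTH); z=.1343
for s in (.019,.016,.0135):
    q=p0+s*n; robot.line_to([q[0],q[1],z],[180,0,6.6],velocity=.012); st()
robot.pause(.3); st()
fingers.gripper_to(.6); robot.pause(.2); st()
q=np.array(robot.current_tool_pos()); r=robot.current_eef_rot()
print(robot.line_to([q[0],q[1],.26],r,velocity=.06,f_stop=8)); st()
robot.move_to([.30,-.35,.3],[180,0,0]); st(); shots("6")
E
python3 - <<'E'
from h import *
c=DOCK-(.043+.13)*u(DTH)
overlay("6",(c,DTH),(DOCK,DTH),-.041)
a=cv2.imread("pics/top6.png")[180:310,165:325]
cv2.imwrite("pics/z6.png",cv2.resize(a,None,fx=4,fy=4,interpolation=cv2.INTER_CUBIC))
E
```

```text
t 28.03 tcp [0.5192 0.0666 0.1344] rot [1.7974e+02 5.0000e-02 6.4200e+00] F [ 2.07 -8.89  3.93] M [-1.44 -0.4  -0.  ] gap 0.201
t 28.43 tcp [0.5192 0.0662 0.1343] rot [1.7992e+02 3.0000e-02 6.5300e+00] F [ 1.87 -5.45  3.  ] M [-1.04 -0.34 -0.17] gap 0.202
t 28.79 tcp [0.5193 0.0658 0.1343] rot [-1.7994e+02  1.0000e-02  6.6400e+00] F [ 1.51 -0.59  2.13] M [-0.41 -0.33 -0.23] gap 0.197
t 29.09 tcp [0.5194 0.0657 0.1343] rot [-1.7994e+02  1.0000e-02  6.6400e+00] F [ 0.59 -0.11  2.18] M [-0.05 -0.29 -0.13] gap 0.202
t 29.72 tcp [0.5195 0.0648 0.1342] rot [-1.8e+02  1.0e-02  6.6e+00] F [ 0.66 -0.61  0.31] M [0.02 0.   0.02] gap 0.598
False
t 31.96 tcp [0.5193 0.0648 0.2597] rot [-1.8e+02  5.0e-02  6.6e+00] F [ 0.05 -0.02 -0.25] M [0.02 0.01 0.05] gap 0.601
t 33.67 tcp [ 0.3013 -0.3489  0.2999] rot [-1.7996e+02 -3.0000e-02  1.7000e-01] F [-0.04  1.34 -0.6 ] M [-0.03 -0.    0.01] gap 0.598
```

View pics/z6.png

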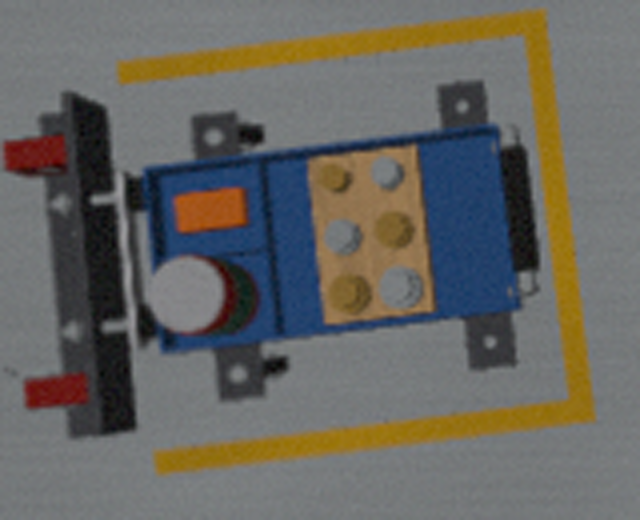

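View pics/scene6o.png

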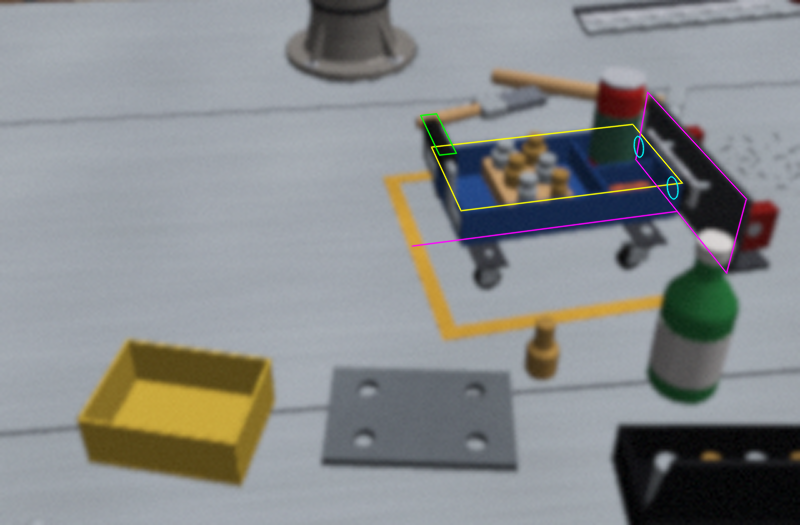

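Run:
```python
from h import *
z=lambda l:np.array(l,float)/4+[165,180]-.4
P=unproj("top",z([[145,170],[163,352],[497,127],[520,308]]),.09)
h=lambda a,b:np.degrees(np.arctan2(a[1]-b[1],a[0]-b[0]))
print(h(P[0],P[2]),h(P[1],P[3]))
d=(P[0]+P[1])/2-DOCK; c,s=np.cos(DTH),np.sin(DTH); print("nose in dock",d@[c,s],d@[-s,c])
workorder.close_job(); print(robot.current_time_s())
```

```text
96.09401653847847 96.17091895517994
nose in dock -0.04349266609647339 0.0030480670818596833
the job is handed in; nothing more can be done
the job is handed in; nothing more can be done
```

The caddy is parked in the bay and the job is handed in, at about 34 s on the robot's clock. No verdict came back.

- **Castors:** I gripped the handle from above and pushed straight for 115 mm. At 100 mm the picture showed both castors trailing, with the nose still well over 300 mm short of the stop.
- **Steering:** I drove an S-curve and then a straight run into the bay, well clear of the plate, bin, bottle and cutter.
- **Pressing:** I pressed in small steps and corrected the angle by about a quarter of a degree until the twist on the gripper vanished. I then held about 14–15 N as measured at the wrist. Taking off roughly 1.3 N of rolling resistance, that is about 13–14 N on the buffers, or about 1.3 mm each. I could not see the buffer travel directly, so it is worked out from the force and how far the gripper moved.
- **Leaving:** I eased off until almost no force was left, opened the gripper, lifted straight up and moved the arm clear.

Last checks from the top picture:

| Check | Measured | Allowed |
|---|---|---|
| Nose before the angle iron | 43 mm | 18–60 mm |
| Off the centre line | 3 mm | 15 mm |
| Angle to the bay | about 0.1° | 5° |

In the last pictures the castors trail, the oil can is upright and the bystanders look unmoved; I judged those by eye only. No check failed. My first estimate of the stop's position was about 18 mm too near the caddy. I corrected it before moving, and the contact point then agreed with it.

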